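Flip a bevelled weld plate up onto its jig and butt it to its mate

TASK

The loose aluminium plate lies blue side up on the bench in front of the copper welding jig. Using only the outside or tips of the fingers, push it square against the front edge of the jig, tip it up on that edge and flip it over onto the jig so that it lies flat with its bright, bevelled side up; then push it along the jig until its bevelled edge butts against the edge of the plate clamped there, square to it and roughly in line with it side to side. Never grip the plate or lift it off its supports, and leave the brush, magnet and spray can alone.

Things in the scene. Friction and masses are not known exactly. Their poses are not given: they have to be found in the camera images.
- plate: Loose aluminium plate, 0.15-0.35 kg, 90 (x) by 110 (y) by 10 mm. Origin: centre of its bright face, the underside at the start; z points from the bright to the blue face: up at the start, down once flipped. Its -x edge, towards the robot at the start, has a 45 degree bevel cut from the bright side: blue face to x = -45, bright face to x = -37 mm. The other three edges are square.
- plate_root (a point): Middle of the bevelled edge's root, at the blue face: (-45, 0, 10) mm in the plate's frame. The root is an upright face 2 mm high next to the blue face; the bevel starts behind it, so at the start a fingertip close to the bench, pushing at this edge, gets under it and its push also lifts the edge.
- plate_back (a point): Middle of the plate's square edge across from the bevel: (45, 0, 5) mm in the plate's frame. It faces the jig at the start, is the edge on which the plate pivots, and after the flip faces the robot and overhangs the jig's front edge a little.
- jig: Fixed copper block, 215 (x) by 180 (y) mm, flat top 14 mm above the bench. Origin: middle of the foot of its upright front edge, at bench height; x points away from the robot into the jig, z up. A plate like the loose one is clamped on it, bright side and bevel up, from x = 112 to 202 mm, top at z = 24 mm, under two red straps (from x = 165 mm, up to z = 45 mm). The top before x = 112 mm is free.
- jig_edge (a point): Middle of the top of the jig's front edge: (0, 0, 14) mm in the jig's frame.
- mate_root (a point): Middle of the root of the clamped plate's bevelled edge, on the jig's top: (112, 0, 14) mm in the jig's frame. plate_root must end here; axes as the jig's.
- wire_brush: Bystander: brush with a handle, 170 mm long, lying along its x; loose, near one side of the jig. Origin: centre of its underside.
- magnet: Bystander: red L-shaped welding magnet, 75 x 18 mm, 70 mm tall, loose. Origin: centre of its underside.
- spray: Bystander: upright spray can, 52 mm diameter, 120 mm tall, loose. Origin: centre of its underside.
Things that resemble listed ones, but are neither listed nor needed, are in the scene too. Several things have the shape of the plate; the one meant has the colours described above.

How it is judged:
On the way, in this order (a step that is already met when the one before it is completed fails the run):
1. the plate stands up on its square edge against the front edge of the jig (angle between plate's own z axis and vertical between 1.1 and 1.9 rad and x of plate_back in the frame of jig between -0.03 and 0.012 m and height (world z) of plate_back below 0.025 m).
2. the plate lies turned over, blue side down, on the jig (angle between plate's own z axis and vertical above 3 rad and x of plate in the frame of jig above 0.01 m and height (world z) of plate between 0.019 and 0.029 m), for 0.1 s.
At the end, for the whole second after the job is handed in: The plate lies flat on the jig, blue side down, at rest, its bevelled edge within 4 mm of the clamped plate's edge, within 15 mm of it side to side and square to it within 0.06 rad (angle between plate's own z axis and vertical above 3.07 rad and height (world z) of plate between 0.021 and 0.027 m and x of plate_root in the frame of mate_root above -0.004 m and y of plate_root in the frame of mate_root between -0.015 and 0.015 m and angle between the y axis of plate and the y axis of jig, either way round below 0.06 rad and linear speed of plate below 0.01 m/s and angular speed of plate below 0.1 rad/s); the robot touches nothing.
It fails at once if the plate is lifted off its supports (its square pivot edge more than 40 mm above the bench, or its origin above 75 mm) (height (world z) of plate_back above 0.04 m or height (world z) of plate above 0.075 m).
It fails at once if the plate leaves all its supports while the fingers hold it up (contact force between plate and the fingers above 1 N and height (world z) of each of plate_back, plate_root above 0.03 m).
It fails at once if the brush, magnet or spray can is disturbed (moved more than 15 mm) (distance of any of wire_brush, magnet, spray from where it was at the start of the episode above 0.015 m).
It also fails if it takes over 54 s, if anything falls off the work surface, if the arm or the gripper's body presses on something with over 40 N, if the wrist force passes 120 N, or if a joint passes its speed limit or range.

ROBOT

A 6-joint arm with a two-finger parallel gripper is mounted at the origin on the work surface. World frame = base frame: x ahead of the robot, y to its left, z up, the work surface at z = 0. Lengths are in m, angles in rad, forces in N, time in s.
With the tool pointing down it reaches from about 0.35 to 0.975 m from the base axis. Payload 4.9 kg.
Tool frame: the origin (TCP) lies at the very end of the fingers, on their centre line; the grasp point (between the pads) lies manip.grip_point_offset behind it (manip.grip_point_offset is the distance from the TCP to the grasp point, in m); z points along the fingers, y is the line along which they close (so a half turn about z gives the same grasp; the last joint's range is limited). The gripper opens to 85 mm and grips with 20 to 120 N. Pads are 22 mm wide; open, the fingers measure 114 mm over their backs; the gripper's body (76 mm by 85 mm) begins 54 mm behind the grasp point. The pads swing forward as they close: fully open they stand 13 mm farther back than shut.
Start: joints at [1.216, 0.053, 1.613, -0, 1.476, -0.119], TCP at [0.146, 0.608, 0.231] pointing down, gripper open.
Joint ranges: [-3.01, 3.01], [-1.01, 2.22], [0.06, 2.58], [-1.02, 4.17], [0.09, 2.62], [-3.14, 3.14]. Speed limits (rad/s): [2.57, 2.57, 3.14, 3.14, 3.14, 3.14].

INTERFACE

Orientations are given as a unit quaternion [w, x, y, z].
In Python, from plant import manip gives the robot as it stands.
- The arm moves only by the shell command python3 -m crank 'ROWS' [OPENING]. ROWS is JSON, a list of rows, each an object of numbers: "x", "y", "z": the shift along the tool's x, y, z in cm; "turn": the turn about the tool's z in rad. In form: [{"x": .., "y": .., "z": .., "turn": ..}, ...]. A call has 1 to 5 rows; each row shifts and turns the commanded pose from where the row before left it, along the tool's axes as they then stand; what a row does not reach is not made up. A row lasts 1/10 s, in which the tool goes at most 50 mm and 8.59 degrees, less where a joint would pass 70% of its speed; a pose out of reach is approached as far as the arm can. A call with a gripper value outside its range is refused whole. OPENING is the opening in per cent of the stroke, from 0 (shut) to 100 (fully open), set as the call begins (- or left out, the last holds). The fingers move at their own pace and stop on an object; the grip force is fixed at half the most. Time passes only in rows, so rows that do not move let the fingers close. It gives the time, the measured TCP pose, the force, the opening and the grip force at its end, in the units of the state.
- manip.state(): the state, without advancing time (a new reading comes with each control period).
- manip.grab_frame(name): name is "scene" or "top" or "wrist"; returns (picture, depth): 384x512x3 uint8, red, green, blue; 384x512 float32, m along the optical axis (not along the pixel's ray), 0 where there is no reading.
- manip.camera_model(name): a dict with "mtx" (3x3 intrinsics, pixels), "world_to_cam" (4x4, takes a point from world to camera coordinates). Camera axes: x right, y down, z forward; pixel columns grow to the right and rows downward; lengths in m; the calibration is good to about 2 mm. A picture is of the moment at which its call begins: read the wrist's pose just before it. camera_model takes no time and is no camera call; for the wrist camera it gives the pose at the moment of the call.
- manip.job_done(): hands the job in; it is judged then, once.
The state is a dict: "time": time; "joint_pos": joint angles; "joint_vel": joint speeds; "joint_efforts": joint torques, N m; "tool_pos": TCP position; "tool_rot": TCP orientation; "contact_force": force on the tool from outside, world axes, zero at the start; "ft_torque": the same for the moment, N m; "gripper_width": opening from 0.0 (shut) to 1.0 (fully open); "grasp_force": force on a finger pad.
Only numpy, scipy, OpenCV 4.12 (cv2) and the standard library are available. Lean on these libraries where they do the work, as an engineer would, in place of code of your own. Each camera call takes 0.05 s, during which the arm holds its last target. There are 200 camera calls.

## Working session

There is one attempt and no reset: what is moved stays moved. The work goes in short steps, Python scripts to look and compute and a shell command to move; the robot and the scene stay as the last step left them, time stands still between calls to the robot, and variables do not carry over. Pictures are saved under pics/ and viewed, at most 10 in all, crops included, and the job is handed in when it is done.

```bash
mkdir -p pics; ls; cat > h.py <<'E'
import numpy as np, cv2
from plant import manip
def grab(n):
    m=manip.camera_model(n); p,d=manip.grab_frame(n); return p,d,m
def world(m,d,u,v,z=None):
    K=np.array(m["mtx"]);T=np.linalg.inv(np.array(m["world_to_cam"]))
    r=np.linalg.inv(K)@np.array([u,v,1.0])
    if z is None: return T[:3,:3]@(r*d[int(v),int(u)])+T[:3,3]
    R=T[:3,:3]@r; return T[:3,3]+R*(z-T[2,3])/R[2]
def cloud(m,d):
    K=np.array(m["mtx"]);T=np.linalg.inv(np.array(m["world_to_cam"]))
    v,u=np.mgrid[:d.shape[0],:d.shape[1]]
    r=np.stack([u,v,np.ones_like(u)],-1)@np.linalg.inv(K).T*d[...,None]
    return r@T[:3,:3].T+T[:3,3]
E
python3 - <<'E'
from h import *
print(manip.state(), manip.grip_point_offset)
a=grab("top"); b=grab("scene")
np.savez("first.npz",tp=a[0],td=a[1],sp=b[0],sd=b[1])
cv2.imwrite("pics/a.png",np.hstack([cv2.cvtColor(cv2.resize(x[0],(400,300)),4) for x in (b,)]))
cv2.imwrite("pics/top.png",cv2.cvtColor(a[0],4)); print(a[2])
E
```

```text
pics
{'time': 0.0, 'joint_pos': array([ 1.21597738e+00,  5.33647836e-02,  1.61429360e+00, -8.95776672e-06,
        1.47602458e+00, -1.19012076e-01]), 'joint_vel': array([-0.00096746,  0.00134783,  0.00189665,  0.00082423,  0.00202878,
       -0.00085062]), 'joint_efforts': array([-1.38356147e-03, -3.93674541e+01, -3.70179033e+01, -2.47154003e-04,
        7.18211144e-03, -7.68696850e-06]), 'tool_pos': array([0.14580617, 0.60710657, 0.23005836]), 'tool_rot': array([-2.40969799e-04,  1.17629970e-01,  9.93056946e-01, -1.01700684e-03]), 'contact_force': array([-0.37217768,  0.49704874,  0.72208761]), 'ft_torque': array([-0.00402659, -0.0190546 , -0.05948185]), 'grasp_force': 0.0, 'gripper_width': 1.0021720341963412} 0.0187
{'mtx': array([[407.51586636,   0.        , 256.38606401],
       [  0.        , 407.51586636, 182.71945143],
       [  0.        ,   0.        ,   1.        ]]), 'world_to_cam': array([[-0.00480509, -0.99980515, -0.01914611,  0.05147856],
       [-0.99315092,  0.00700652, -0.11662828,  0.53705914],
       [ 0.1167397 ,  0.01845457, -0.99299107,  0.81961474],
       [ 0.        ,  0.        ,  0.        ,  1.        ]])}
```

View pics/top.png

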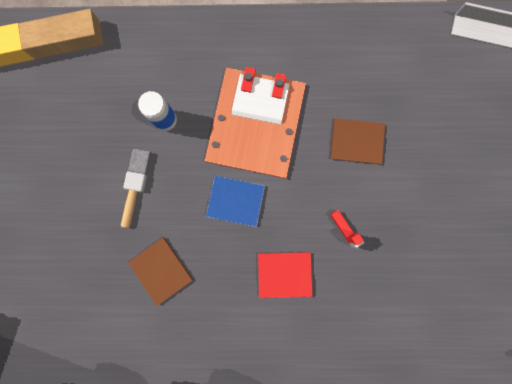

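View pics/a.png

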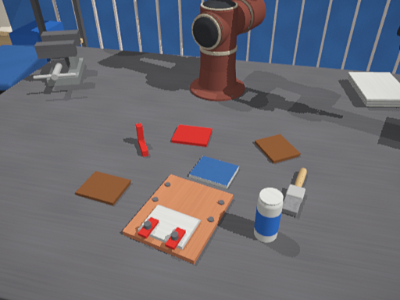

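Top view: the plate-shaped things are blue (236,202), red (285,275), brown (160,271), brown (358,142) and the clamped white plate (260,98). The blue one just in front of the copper jig (256,122) is the plate. The brush is at (135,188), the can at (158,112) and the magnet at (347,228). I'll measure these next and check the choice in a close crop.

```bash
python3 - <<'E'
from h import *
f=np.load("first.npz"); p,d=f["tp"],f["td"]; m=manip.camera_model("top")
hsv=cv2.cvtColor(p,cv2.COLOR_RGB2HSV)
def rect(mask,z,name):
    n,l,s,c=cv2.connectedComponentsWithStats(mask.astype(np.uint8))
    k=1+np.argmax(s[1:,4]); cn=cv2.findContours((l==k).astype(np.uint8),0,2)[0][0][:,0]
    w=np.array([world(m,d,u,v,z)[:2] for u,v in cn])
    r=cv2.minAreaRect((w*1000).astype(np.float32)); print(name,r,cv2.boxPoints(r).round(0).tolist(),"depth z",np.median(cloud(m,d)[l==k][:,2]))
P=cloud(m,d)
v,u=np.mgrid[:384,:512]
roi=lambda a,b,c,e:(u>a)&(u<b)&(v>c)&(v<e)
H,S,V=hsv[...,0],hsv[...,1],hsv[...,2]
rect((H>100)&(H<130)&(S>120)&(V>50)&roi(195,275,165,235),.010,"plate")
rect(((H<14))&(S>100)&(V>120)&roi(195,315,60,185),.014,"jig")
rect((S<60)&(V>150)&roi(225,295,65,130),.024,"mate")
rect(((H<5)|(H>174))&(S>150)&roi(320,375,200,255),.03,"magnet")
for n,(a,b,c,e),z0 in (("can",(130,185,85,140),.1),("brush",(115,155,140,235),.01),("magnet",(320,375,200,255),.03)):
    k=roi(a,b,c,e)&(P[...,2]>z0); q=P[k]; print(n,q.min(0).round(3),q.max(0).round(3),np.median(q,0).round(3))
cv2.imwrite("pics/c.png",cv2.resize(cv2.cvtColor(p[60:240,180:320],4),None,fx=3,fy=3,interpolation=2))
E
```

```text
plate ((501.95745849609375, 94.7965316772461), (107.4166488647461, 88.26930236816406), 78.22395324707031) [[448.0, 51.0], [534.0, 33.0], [556.0, 138.0], [470.0, 156.0]] depth z 0.009215610292438392
jig ((678.1107177734375, 49.84251403808594), (181.24322509765625, 226.22933959960938), 77.74623107910156) [[548.0, -15.0], [769.0, -63.0], [808.0, 114.0], [587.0, 162.0]] depth z 0.013262344037980434
mate ((721.4214477539062, 40.025543212890625), (110.23025512695312, 92.14117431640625), 77.84087371826172) [[665.0, -4.0], [755.0, -24.0], [778.0, 84.0], [688.0, 104.0]] depth z 0.0230314735275417
magnet ((442.3896179199219, -134.06971740722656), (81.65184783935547, 27.030181884765625), 40.211570739746094) [[402.0, -150.0], [420.0, -171.0], [482.0, -118.0], [465.0, -97.0]] depth z 0.021510141476068334
can [0.438 0.033 0.1  ] [0.707 0.275 0.877] [0.68  0.247 0.119]
brush [0.438 0.033 0.01 ] [0.617 0.337 0.877] [0.549 0.312 0.017]
magnet [ 0.404 -0.164  0.032] [0.438 0.033 0.877] [ 0.421 -0.147  0.067]
```

View pics/c.png

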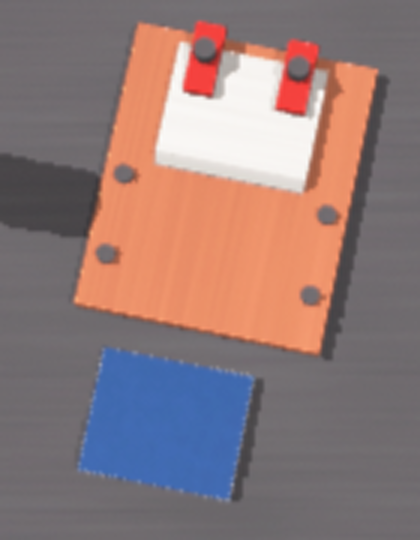

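The close crop confirms it: the blue plate with light rims lies in front of the copper jig's front edge, between crop pixels (80,350) and (255,500). Jig frame origin ≈ (0.570, 0.0735), yaw −0.213. The plate centre in the jig frame is about (−71, +6) mm, so there is a 26 mm gap. The tool axes are already nearly aligned (tool x = −jig x, tool y = +jig y). Next I'll go to a point behind the bevelled edge with the fingers spread.

```bash
python3 -m crank '[{"x":-3.2,"y":-3.5,"turn":-0.023},{"x":-3.2,"y":-3.5},{"x":-3.2,"y":-3.5},{"x":-3.2,"y":-3.5},{"x":-3.2,"y":-3.5}]' 60
python3 -m crank '[{"x":-3.2,"y":-3.5},{"x":-3.2,"y":-3.5},{"x":-3.2,"y":-3.5},{"x":-3.2,"y":-3.5},{"x":-3.2,"y":-3.5}]'
python3 -m crank '[{"x":-3,"y":-3.5},{"x":-2,"y":-3.5},{"z":4},{"z":4},{"z":4}]'
cat >> h.py <<'E'
O=np.array([.570,.0735]);YW=-.213
def tojig(p):
    c,s=np.cos(YW),np.sin(YW); q=np.asarray(p)[...,:2]-O
    return np.stack([q[...,0]*c+q[...,1]*s,-q[...,0]*s+q[...,1]*c],-1)*1000
def st():
    s=manip.state(); q=s["tool_rot"]; R=lambda w,x,y,z:np.arctan2(2*(x*y+w*z),1-2*(y*y+z*z))
    print("t%.2f"%s["time"],"jig",tojig(s["tool_pos"]).round(1),"z",round(s["tool_pos"][2]*1000,1),"yawerr",round(((R(*q)-np.pi-YW)+np.pi)%(2*np.pi)-np.pi,4),"F",s["contact_force"].round(1),"w",round(s["gripper_width"],2))
E
python3 -c "from h import *; st()"
```

```text
t0.10 jig [-527.4  431.9] z 230.2 yawerr -0.0228 F [-0.  -0.4  0. ] w 1.0schema error: expected keys x, y, z, turn
schema error: expected keys x, y, z, turn
schema error: expected keys x, y, z, turn
```

```bash
python3 -m crank '[{"x":-3.2,"y":-3.5,"z":0,"turn":-0.023},{"x":-3.2,"y":-3.5,"z":0,"turn":0},{"x":-3.2,"y":-3.5,"z":0,"turn":0},{"x":-3.2,"y":-3.5,"z":0,"turn":0},{"x":-3.2,"y":-3.5,"z":0,"turn":0}]' 60
python3 -m crank '[{"x":-3.2,"y":-3.5,"z":0,"turn":0},{"x":-3.2,"y":-3.5,"z":0,"turn":0},{"x":-3.2,"y":-3.5,"z":0,"turn":0},{"x":-3.2,"y":-3.5,"z":0,"turn":0},{"x":-3.2,"y":-3.5,"z":0,"turn":0}]'
python3 -m crank '[{"x":-3,"y":-3.5,"z":0,"turn":0},{"x":-2,"y":-3.5,"z":0,"turn":0},{"x":0,"y":0,"z":4,"turn":0},{"x":0,"y":0,"z":4,"turn":0},{"x":0,"y":0,"z":4,"turn":0}]'
python3 -c "from h import *; st()"
```

```text
time: 0.6
tool_pos: [0.2648, 0.4005, 0.2307]
tool_rot: [-0.0, 0.106, 0.994, -0.0]
contact_force: [0.9, 0.3, 0.1]
gripper_width: 0.598
grasp_force: 0.0
time: 1.1
tool_pos: [0.3842, 0.1957, 0.231]
tool_rot: [0.0, 0.106, 0.994, 0.0]
contact_force: [1.6, -0.1, -0.1]
gripper_width: 0.605
grasp_force: 0.0
time: 1.6
tool_pos: [0.418, 0.1179, 0.11]
tool_rot: [0.0, 0.107, 0.994, 0.0]
contact_force: [1.0, 0.0, 1.2]
gripper_width: 0.599
grasp_force: 0.0
t1.60 jig [-157.9   11.2] z 110.0 yawerr -0.0013 F [1.  0.  1.2] w 0.6
```

```bash
python3 -m crank '[{"x":0,"y":-0.5,"z":4,"turn":0},{"x":0,"y":0,"z":4,"turn":0},{"x":0,"y":0,"z":2,"turn":0},{"x":0,"y":0,"z":0.3,"turn":0},{"x":0,"y":0,"z":0,"turn":0}]' 
for i in 1; do python3 - <<'E'
from h import *
st()
p,d,m=grab("scene"); u,v,_=(np.array(m["mtx"])@(np.array(m["world_to_cam"])@[.44,.11,.02,1])[:3]); 
K=np.array(m["mtx"])@(np.array(m["world_to_cam"])@[.44,.11,.02,1])[:3];u,v=(K[:2]/K[2]).astype(int);print(u,v)
c=p[max(0,v-70):v+50,max(0,u-80):u+80]
q,dd,mm=grab("wrist")
a=cv2.resize(c,(640,480),interpolation=2); cv2.imwrite("pics/s2.png",cv2.cvtColor(a,4)); 
E
done; python3 -m crank '[{"x":0,"y":0,"z":0.2,"turn":0},{"x":0,"y":0,"z":0,"turn":0}]'
```

```text
time: 2.1
tool_pos: [0.4166, 0.1136, 0.008]
tool_rot: [-0.001, 0.106, 0.994, -0.0]
contact_force: [0.3, 1.3, 0.2]
gripper_width: 0.601
grasp_force: 0.0
t2.10 jig [-158.4    6.7] z 8.0 yawerr 0.0002 F [0.3 1.3 0.2] w 0.6
286 196
time: 2.4
tool_pos: [0.4179, 0.1137, 0.0074]
tool_rot: [0.001, 0.106, 0.994, 0.0]
contact_force: [0.1, 0.6, 0.5]
gripper_width: 0.598
grasp_force: 0.0
```

View pics/s2.png

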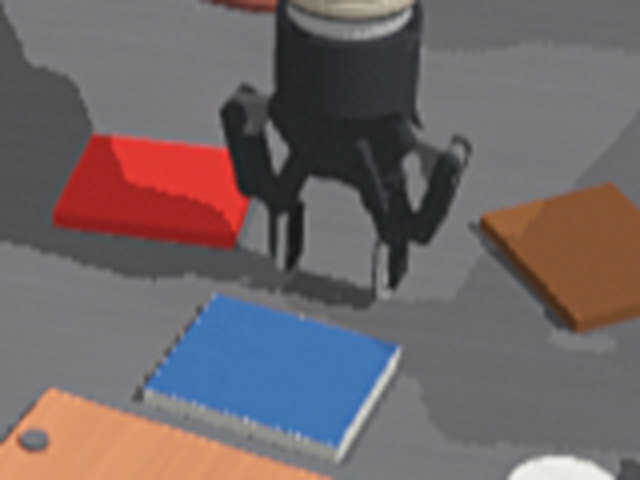

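The scene crop shows both spread fingertips, at (285,262) and (385,288), just behind the plate's bevelled edge with the blue side up. Next I'll find the bench by touch.

```bash
for i in 1; do
python3 -m crank '[{"x":0,"y":0,"z":0.2,"turn":0},{"x":0,"y":0,"z":0,"turn":0}]' | sed -n '2p;4p'
python3 -m crank '[{"x":0,"y":0,"z":0.2,"turn":0},{"x":0,"y":0,"z":0,"turn":0}]' | sed -n '2p;4p'
python3 -m crank '[{"x":0,"y":0,"z":0.2,"turn":0},{"x":0,"y":0,"z":0,"turn":0}]' | sed -n '2p;4p'
done; python3 -c "from h import *; st()"
```

```text
tool_pos: [0.417, 0.1136, 0.0044]
contact_force: [-0.9, 0.6, -0.3]
tool_pos: [0.4167, 0.1136, 0.002]
contact_force: [0.2, -0.2, 0.6]
tool_pos: [0.4167, 0.1136, -0.0]
contact_force: [-0.1, 0.3, 0.5]
t3.00 jig [-158.3    6.7] z -0.0 yawerr 0.0002 F [-0.1  0.3  0.5] w 0.6
```

```bash
for i in 1; do
python3 -m crank '[{"x":0,"y":0,"z":0.2,"turn":0},{"x":0,"y":0,"z":0,"turn":0}]' | sed -n '2p;4p'
python3 -m crank '[{"x":0,"y":0,"z":0.15,"turn":0},{"x":0,"y":0,"z":0,"turn":0}]' | sed -n '2p;4p'
python3 -m crank '[{"x":0,"y":0,"z":0.15,"turn":0},{"x":0,"y":0,"z":0,"turn":0}]' | sed -n '2p;4p'
done; python3 -c "from h import *; st()"
```

```text
tool_pos: [0.4167, 0.1136, -0.002]
contact_force: [0.0, 0.2, -0.7]
tool_pos: [0.4171, 0.1136, -0.0032]
contact_force: [0.5, -0.2, 0.3]
tool_pos: [0.4171, 0.1136, -0.0033]
contact_force: [-6.0, -1.5, 12.4]
t3.60 jig [-157.9    6.9] z -3.3 yawerr 0.0005 F [-6.  -1.5 12.4] w 0.6
```

```bash
python3 -m crank '[{"x":0,"y":0,"z":-0.3,"turn":0},{"x":-1,"y":0,"z":0,"turn":0},{"x":-1,"y":0,"z":0,"turn":0},{"x":-0.5,"y":0,"z":0,"turn":0},{"x":-0.5,"y":0,"z":0,"turn":0}]' | sed -n '2p;4p'
python3 -m crank '[{"x":-0.5,"y":0,"z":0,"turn":0},{"x":-0.5,"y":0,"z":0,"turn":0},{"x":-0.5,"y":0,"z":0,"turn":0},{"x":-0.4,"y":0,"z":0,"turn":0},{"x":0,"y":0,"z":0,"turn":0}]' | sed -n '2p;4p'
python3 -c "from h import *; st()"
```

```text
tool_pos: [0.4469, 0.107, -0.0019]
contact_force: [-3.4, 1.8, 1.2]
tool_pos: [0.4658, 0.103, -0.0016]
contact_force: [-0.0, -0.2, -0.3]
t4.60 jig [-108.1    6.8] z -1.6 yawerr 0.0001 F [-0.  -0.2 -0.3] w 0.6
```

```bash

python3 -m crank '[{"x":-0.2,"y":0,"z":0,"turn":0},{"x":-0.2,"y":0,"z":0,"turn":0}]' | sed -n '2p;4p'
python3 -m crank '[{"x":-0.2,"y":0,"z":0,"turn":0},{"x":0,"y":0,"z":0,"turn":0}]' | sed -n '2p;4p'
python3 -m crank '[{"x":-0.1,"y":0,"z":0,"turn":0},{"x":0,"y":0,"z":0,"turn":0}]' | sed -n '2p;4p'
python3 -m crank '[{"x":-0.1,"y":0,"z":0,"turn":0},{"x":0,"y":0,"z":0,"turn":0}]' | sed -n '2p;4p'
python3 - <<'E'
from h import *
st()
p,d,m=grab("top"); q,e,n=grab("scene")
K=np.array(n["mtx"])@(np.array(n["world_to_cam"])@[.53,.09,.02,1])[:3];u,v=(K[:2]/K[2]).astype(int)
a=[cv2.resize(p[130:250,180:300],(400,400),interpolation=2),cv2.resize(q[v-45:v+45,u-45:u+45],(400,400),interpolation=2)]
cv2.imwrite("pics/s3.png",cv2.cvtColor(np.hstack(a),4))
E
```

```text
tool_pos: [0.4682, 0.1025, -0.0017]
contact_force: [-4.1, 0.4, 3.4]
tool_pos: [0.4711, 0.1019, -0.0016]
contact_force: [-0.2, 0.4, 0.6]
tool_pos: [0.4716, 0.1018, -0.0017]
contact_force: [-3.8, 1.2, 2.2]
tool_pos: [0.4716, 0.1018, -0.0018]
contact_force: [-7.0, 1.7, 5.4]
t5.40 jig [-102.1    6.9] z -1.8 yawerr 0.0002 F [-7.   1.7  5.4] w 0.6
```

View pics/s3.png

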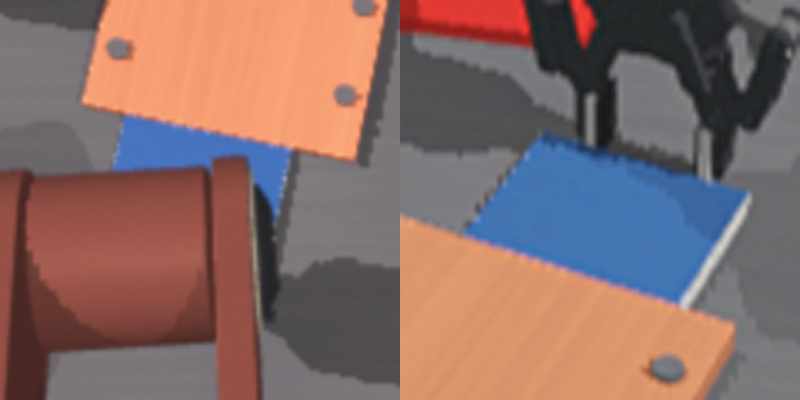

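The pictures show the plate flush with the jig's front edge (left panel (120,115)–(295,150)), with both fingers at its bevelled edge. Next I'll preload and start lifting along the arc.

```bash

python3 -m crank '[{"x":-0.15,"y":0,"z":0,"turn":0},{"x":0,"y":0,"z":0,"turn":0}]' | sed -n '2p;4p'
python3 -m crank '[{"x":0,"y":0,"z":-0.3,"turn":0},{"x":0,"y":0,"z":-0.3,"turn":0},{"x":0,"y":0,"z":0,"turn":0}]' | sed -n '2p;4p'
python3 - <<'E'
from h import *
st()
q,e,n=grab("scene"); P=cloud(n,e); h=cv2.cvtColor(q,cv2.COLOR_RGB2HSV)
k=(h[...,0]>100)&(h[...,0]<130)&(h[...,1]>120); w=P[k]; j=tojig(w); r=(j[:,0]>-120)&(j[:,0]<60)&(abs(j[:,1])<70)
j,z=j[r],w[r,2]*1000
print(len(z),np.c_[np.ones(len(z)),j].shape,np.linalg.lstsq(np.c_[np.ones(len(z)),j],z,rcond=None)[0],z.min(),z.max(),j.min(0),j.max(0))
E
```

```text
tool_pos: [0.4717, 0.1018, -0.002]
contact_force: [-11.9, 2.0, 9.6]
tool_pos: [0.4717, 0.1017, 0.003]
contact_force: [-6.0, 2.8, -0.6]
t6.00 jig [-102.     6.8] z 3.0 yawerr 0.0001 F [-6.   2.8 -0.6] w 0.6
1415 (1415, 3) [ 8.48453298e+00 -4.03455652e-02  6.06627129e-03] -3.774733094858318 15.141586649675688 [-108.92967764  -56.82789982] [-6.03109173 60.48957482]
```

```bash
cat >> h.py <<'E'
def ang():
    st(); q,e,n=grab("scene"); P=cloud(n,e); h=cv2.cvtColor(q,cv2.COLOR_RGB2HSV)
    k=((h[...,0]>100)&(h[...,0]<130)&(h[...,1]>120)).astype(np.uint8); k=cv2.erode(k,np.ones((3,3)))>0
    w=P[k]; j=tojig(w); r=(j[:,0]>-120)&(j[:,0]<100)&(abs(j[:,1])<75)&(w[:,2]<.12)
    X=np.c_[j[r],w[r,2]*1000]; 
    for _ in range(3):
        c=np.median(X,0); c=X.mean(0); nv=np.linalg.svd(X-c,full_matrices=False)[2][2]; nv*=np.sign(nv[2]); X=X[abs((X-c)@nv)<3]
    print(len(X),"theta",round(np.degrees(np.arctan2(nv[0],nv[2])),1),"n",nv.round(3),X.min(0).round(0),X.max(0).round(0))
    return q
E
python3 -m crank '[{"x":-0.1,"y":0,"z":-0.3,"turn":0},{"x":0,"y":0,"z":-0.4,"turn":0},{"x":-0.05,"y":0,"z":-0.3,"turn":0},{"x":0,"y":0,"z":0,"turn":0}]' | sed -n '2p;4p'
python3 -c "from h import *; ang()"
```

```text
tool_pos: [0.4727, 0.1015, 0.0129]
contact_force: [-8.1, 2.9, -0.2]
t6.45 jig [-101.     6.8] z 12.9 yawerr 0.0002 F [-8.1  2.9 -0.2] w 0.6
1337 theta 9.1 n [ 0.158 -0.001  0.987] [-89. -45.   8.] [-9. 57. 24.]
```

```bash

python3 -m crank '[{"x":-0.1,"y":0,"z":-0.5,"turn":0},{"x":-0.15,"y":0,"z":-0.5,"turn":0},{"x":-0.15,"y":0,"z":-0.5,"turn":0},{"x":0,"y":0,"z":0,"turn":0}]' | sed -n '2p;4p'
python3 -m crank '[{"x":-0.2,"y":0,"z":-0.45,"turn":0},{"x":-0.25,"y":0,"z":-0.45,"turn":0},{"x":-0.25,"y":0,"z":-0.45,"turn":0},{"x":0,"y":0,"z":0,"turn":0}]' | sed -n '2p;4p'
python3 -c "from h import *; ang()"
```

```text
tool_pos: [0.4764, 0.1006, 0.0282]
contact_force: [-8.5, 2.8, 2.2]
tool_pos: [0.4823, 0.0993, 0.0417]
contact_force: [-14.7, 3.4, 7.2]
t7.30 jig [-91.2   6.7] z 41.7 yawerr 0.0002 F [-14.7   3.4   7.2] w 0.6
1639 theta 28.9 n [ 0.483 -0.001  0.875] [-78. -45.  10.] [-6. 57. 52.]
```

```bash

python3 -m crank '[{"x":-0.25,"y":0,"z":-0.4,"turn":0},{"x":-0.3,"y":0,"z":-0.4,"turn":0},{"x":-0.3,"y":0,"z":-0.4,"turn":0},{"x":0,"y":0,"z":0,"turn":0}]' | sed -n '2p;4p'
python3 -m crank '[{"x":-0.35,"y":0,"z":-0.35,"turn":0},{"x":-0.35,"y":0,"z":-0.35,"turn":0},{"x":-0.4,"y":0,"z":-0.3,"turn":0},{"x":0,"y":0,"z":0,"turn":0}]' | sed -n '2p;4p'
python3 -c "from h import *; ang()"
```

```text
tool_pos: [0.4923, 0.0973, 0.055]
contact_force: [-13.2, 2.2, 11.0]
tool_pos: [0.5052, 0.0946, 0.0665]
contact_force: [-10.4, 0.8, 11.4]
t8.15 jig [-67.8   6.9] z 66.5 yawerr 0.0003 F [-10.4   0.8  11.4] w 0.6
1729 theta 53.0 n [ 0.798 -0.003  0.602] [-55. -46.  12.] [-6. 58. 75.]
```

```bash

python3 -m crank '[{"x":-0.4,"y":0,"z":0,"turn":0},{"x":-0.4,"y":0,"z":0,"turn":0},{"x":-0.4,"y":0,"z":0,"turn":0},{"x":-0.4,"y":0,"z":0,"turn":0},{"x":0,"y":0,"z":0,"turn":0}]' | sed -n '2p;4p'
python3 -c "from h import *; ang()"
```

```text
tool_pos: [0.5238, 0.0914, 0.0705]
contact_force: [-12.3, 1.2, 25.9]
t8.70 jig [-48.9   7.7] z 70.5 yawerr 0.0005 F [-12.3   1.2  25.9] w 0.6
1585 theta 69.6 n [ 0.937 -0.004  0.349] [-33. -46.  14.] [-4. 58. 84.]
```

```bash

python3 -m crank '[{"x":-0.4,"y":0,"z":-0.2,"turn":0},{"x":-0.4,"y":0,"z":-0.2,"turn":0},{"x":-0.4,"y":0,"z":-0.1,"turn":0},{"x":0,"y":0,"z":0,"turn":0}]' | sed -n '2p;4p'
python3 -c "from h import *; ang()"
```

```text
tool_pos: [0.5368, 0.0885, 0.0743]
contact_force: [-2.9, 0.2, 15.5]
t9.15 jig [-35.6   7.6] z 74.3 yawerr 0.0002 F [-2.9  0.2 15.5] w 0.6
1409 theta 80.1 n [ 0.985 -0.003  0.172] [-18. -45.  16.] [-2. 58. 86.]
```

```bash

python3 -m crank '[{"x":-0.4,"y":0,"z":-0.15,"turn":0},{"x":-0.4,"y":0,"z":0,"turn":0},{"x":-0.4,"y":0,"z":0,"turn":0},{"x":0,"y":0,"z":0,"turn":0}]' | sed -n '2p;4p'
python3 -c "
from h import *; q=ang(); p,d,m=grab('top')
n=manip.camera_model('scene');K=np.array(n['mtx'])@(np.array(n['world_to_cam'])@[.56,.08,.04,1])[:3];u,v=(K[:2]/K[2]).astype(int)
cv2.imwrite('pics/s4.png',cv2.cvtColor(cv2.resize(q[v-60:v+60,u-80:u+80],(640,480),interpolation=2),4))"
```

```text
tool_pos: [0.5458, 0.0858, 0.072]
contact_force: [-0.3, -0.1, -0.8]
t9.60 jig [-26.2   6.9] z 72.0 yawerr 0.0 F [-0.3 -0.1 -0.8] w 0.6
1179 theta 89.3 n [1.    0.001 0.012] [ -5. -45.  17.] [ 1. 59. 84.]
```

View pics/s4.png

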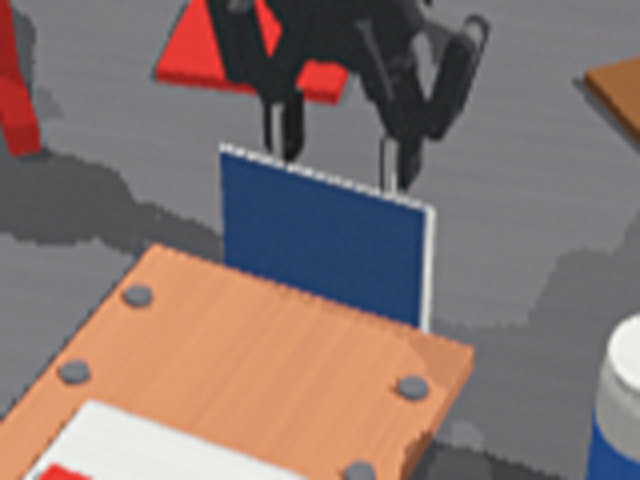

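The crop shows the plate standing upright, blue side facing the jig, from (220,150) to (435,330); the fingers are clear of it. Next I'll back off, lower the fingers and tip it over.

```bash

python3 -m crank '[{"x":0.4,"y":0,"z":0,"turn":0},{"x":0.4,"y":0,"z":0,"turn":0},{"x":0,"y":0,"z":1,"turn":0},{"x":0,"y":0,"z":1,"turn":0},{"x":-0.5,"y":0,"z":0,"turn":0}]' | sed -n '2p;4p'
python3 -m crank '[{"x":-0.5,"y":0,"z":0,"turn":0},{"x":-0.3,"y":0,"z":0,"turn":0},{"x":-0.3,"y":0,"z":0,"turn":0},{"x":0,"y":0,"z":0,"turn":0}]' | sed -n '2p;4p'
python3 -c "from h import *; ang()"
```

```text
tool_pos: [0.5394, 0.0867, 0.0485]
contact_force: [0.2, 0.1, 0.0]
tool_pos: [0.5532, 0.0842, 0.0518]
contact_force: [0.1, -0.3, -0.1]
t10.60 jig [-18.7   6.9] z 51.8 yawerr -0.0 F [ 0.1 -0.3 -0.1] w 0.6
1043 theta -84.9 n [-0.996  0.002  0.088] [ -3. -44.  19.] [ 7. 57. 84.]
```

```bash

python3 -m crank '[{"x":-0.3,"y":0,"z":0,"turn":0},{"x":-0.3,"y":0,"z":0,"turn":0},{"x":-0.3,"y":0,"z":0,"turn":0},{"x":-0.3,"y":0,"z":0,"turn":0},{"x":0,"y":0,"z":0,"turn":0}]' | sed -n '2p;4p'
python3 -c "
from h import *; q=ang()
n=manip.camera_model('scene');K=np.array(n['mtx'])@(np.array(n['world_to_cam'])@[.58,.08,.04,1])[:3];u,v=(K[:2]/K[2]).astype(int)
cv2.imwrite('pics/s5.png',cv2.cvtColor(cv2.resize(q[v-60:v+60,u-80:u+80],(640,480),interpolation=2),4))"
```

```text
tool_pos: [0.5645, 0.0817, 0.0514]
contact_force: [0.1, 0.2, 0.0]
t11.15 jig [-7.1  6.8] z 51.4 yawerr 0.0 F [0.1 0.2 0. ] w 0.6
  return _methods._mean(a, axis=axis, dtype=dtype,
  ret = um.true_divide(
h.py:28: RuntimeWarning: Mean of empty slice.
  c=np.median(X,0); c=X.mean(0); nv=np.linalg.svd(X-c,full_matrices=False)[2][2]; nv*=np.sign(nv[2]); X=X[abs((X-c)@nv)<3]
Traceback (most recent call last):
  File "h.py", line 28, in ang
    c=np.median(X,0); c=X.mean(0); nv=np.linalg.svd(X-c,full_matrices=False)[2][2]; nv*=np.sign(nv[2]); X=X[abs((X-c)@nv)<3]
                                      ~~~~~~~~~~~~~~~~~~~~~~~~~~~~~~~~~~~~~~~~~^^^
IndexError: index 2 is out of bounds for axis 0 with size 0
```

No blue is visible, so the plate has fallen over. I'll back the tool off the way it came and measure the plate.

```bash

python3 -m crank '[{"x":2,"y":0,"z":0,"turn":0},{"x":3,"y":0,"z":0,"turn":0},{"x":3,"y":0,"z":0,"turn":0},{"x":2,"y":0,"z":0,"turn":0}]' | sed -n '2p;4p'
cat >> h.py <<'E'
def flat(name):
    st(); p,d,m=grab("top"); P=cloud(m,d); h=cv2.cvtColor(p,cv2.COLOR_RGB2HSV)
    j=tojig(P); w=(h[...,1]<70)&(h[...,2]>120)&(abs(P[...,2]-.02)<.015)&(j[...,0]>-60)&(j[...,0]<230)&(abs(j[...,1])<90)
    n,l,s,c=cv2.connectedComponentsWithStats(w.astype(np.uint8))
    for k in range(1,n):
        if s[k,4]<300: continue
        cn=cv2.findContours((l==k).astype(np.uint8),0,2)[0][0][:,0]
        q=np.array([tojig(world(m,d,u,v,.024)) for u,v in cn]).astype(np.float32); r=cv2.minAreaRect(q)
        print(np.round(r[0],1),np.round(r[1],1),round(r[2],2),cv2.boxPoints(r).round(0).tolist(),"z",np.median(P[l==k][:,2]).round(4))
    cv2.imwrite("pics/%s.png"%name,cv2.cvtColor(cv2.resize(p[50:230,170:330],(640,720)),4)[:600])
E
python3 -c "from h import *; flat('t5')"
```

```text
tool_pos: [0.4643, 0.1032, 0.0507]
contact_force: [0.5, -0.1, 0.1]
t11.60 jig [-109.6    6.7] z 50.7 yawerr 0.0004 F [ 0.5 -0.1  0.1] w 0.6
[154.6  -0.6] [111.1  93. ] 89.79 [[108.0, -56.0], [201.0, -56.0], [201.0, 55.0], [108.0, 55.0]] z 0.023
[18.3  6.2] [ 88.8 111.2] 0.1 [[-26.0, 62.0], [-26.0, -49.0], [63.0, -49.0], [63.0, 62.0]] z 0.023
```

View pics/t5.png

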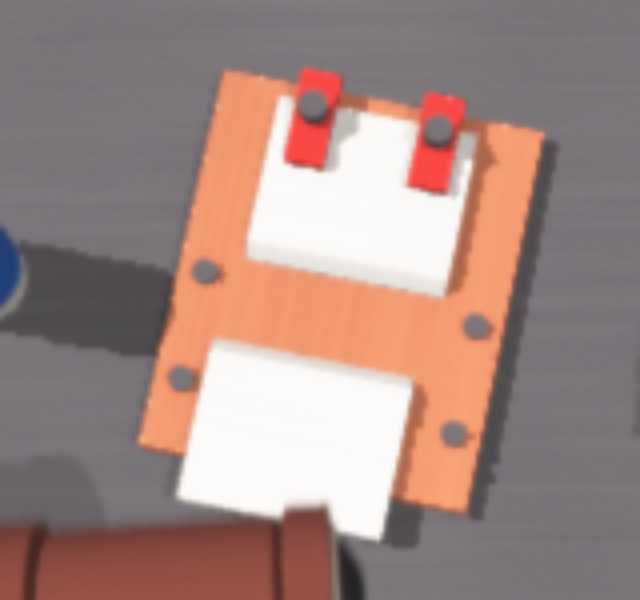

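The crop shows the plate lying flat on the jig, bright side up (180–410, 340–540), square to it and overhanging the front by about 24 mm; it is about 7 mm off side to side. The fingers go down to just above jig level and push about 46 mm.

```bash

python3 -m crank '[{"x":0,"y":0,"z":2,"turn":0},{"x":0,"y":0,"z":1.6,"turn":0},{"x":-3,"y":0,"z":0,"turn":0},{"x":-2.5,"y":0,"z":0,"turn":0},{"x":0,"y":0,"z":0,"turn":0}]' | sed -n '2p;4p'
python3 -m crank '[{"x":-0.6,"y":0,"z":0,"turn":0},{"x":-0.6,"y":0,"z":0,"turn":0},{"x":-0.6,"y":0,"z":0,"turn":0},{"x":-0.6,"y":0,"z":0,"turn":0},{"x":-0.6,"y":0,"z":0,"turn":0}]' | sed -n '2p;4p'
python3 -m crank '[{"x":-0.6,"y":0,"z":0,"turn":0},{"x":-0.6,"y":0,"z":0,"turn":0},{"x":-0.6,"y":0,"z":0,"turn":0},{"x":-0.4,"y":0,"z":0,"turn":0},{"x":0,"y":0,"z":0,"turn":0}]' | sed -n '2p;4p'
python3 -c "from h import *; st()"
```

```text
tool_pos: [0.5235, 0.0906, 0.0162]
contact_force: [0.2, -0.3, 0.5]
tool_pos: [0.5491, 0.0851, 0.0151]
contact_force: [-2.8, 0.8, 0.8]
tool_pos: [0.5719, 0.0801, 0.0155]
contact_force: [0.2, -0.3, 0.4]
t13.15 jig [0.5 6.8] z 15.5 yawerr -0.0001 F [ 0.2 -0.3  0.4] w 0.6
```

Front of the fingers is at about +11.5 mm, with about 10 mm left. Continuing in small steps, watching the force.

```bash

python3 -m crank '[{"x":-0.3,"y":0,"z":0,"turn":0},{"x":-0.3,"y":0,"z":0,"turn":0},{"x":0,"y":0,"z":0,"turn":0}]' | sed -n '2p;4p'
python3 -m crank '[{"x":-0.2,"y":0,"z":0,"turn":0},{"x":0,"y":0,"z":0,"turn":0}]' | sed -n '2p;4p'
python3 -m crank '[{"x":-0.15,"y":0,"z":0,"turn":0},{"x":0,"y":0,"z":0,"turn":0}]' | sed -n '2p;4p'
python3 -m crank '[{"x":-0.15,"y":0,"z":0,"turn":0},{"x":0,"y":0,"z":0,"turn":0}]' | sed -n '2p;4p'
python3 -c "from h import *; st()"
```

```text
tool_pos: [0.5773, 0.079, 0.0154]
contact_force: [-1.4, 0.6, 0.0]
tool_pos: [0.5789, 0.0787, 0.0154]
contact_force: [-1.4, 0.1, 2.5]
tool_pos: [0.5803, 0.0783, 0.0154]
contact_force: [-2.7, 0.8, 2.6]
tool_pos: [0.5811, 0.0782, 0.0153]
contact_force: [-5.8, 1.9, 4.5]
t14.05 jig [9.9 6.9] z 15.3 yawerr 0.0002 F [-5.8  1.9  4.5] w 0.6
```

```bash

python3 -m crank '[{"x":-0.15,"y":0,"z":0,"turn":0},{"x":0,"y":0,"z":0,"turn":0}]' | sed -n '2p;4p'
python3 -m crank '[{"x":-0.1,"y":0,"z":0,"turn":0},{"x":0,"y":0,"z":0,"turn":0}]' | sed -n '2p;4p'
python3 -m crank '[{"x":1,"y":0,"z":0,"turn":0},{"x":3,"y":0,"z":0,"turn":0},{"x":4,"y":0,"z":0,"turn":0},{"x":4,"y":0,"z":0,"turn":0},{"x":0,"y":0,"z":-4,"turn":0}]' | sed -n '2p;4p'
python3 -c "from h import *; flat('t6')"
```

```text
tool_pos: [0.5812, 0.0781, 0.0152]
contact_force: [-10.7, 1.8, 8.5]
tool_pos: [0.5813, 0.0781, 0.0152]
contact_force: [-14.0, 2.5, 11.6]
tool_pos: [0.4524, 0.1027, 0.0441]
contact_force: [-0.2, -0.3, -1.5]
t14.95 jig [-121.1    3.7] z 44.1 yawerr 0.0015 F [-0.2 -0.3 -1.5] w 0.6
[110.4   2.9] [117.7 181.6] 89.71 [[19.0, -55.0], [201.0, -56.0], [201.0, 61.0], [20.0, 62.0]] z 0.023
```

View pics/t6.png

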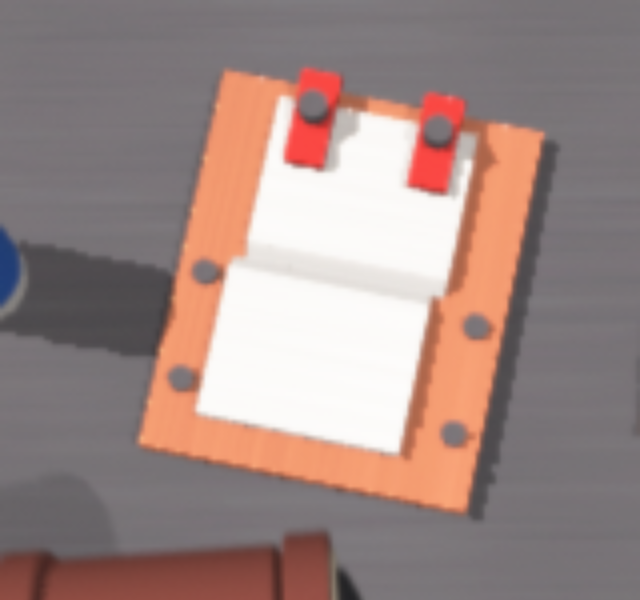

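The picture shows the plate butted against the clamped plate, with the seam running from (235,260) to (440,297). The two measure 182 mm together against a nominal 180 mm; the plate is square and about 6–7 mm off side to side. The robot is clear, so I'm handing in.

```bash
python3 -c "from h import *; print(manip.job_done())"
```

```text
the job is handed in; nothing more can be done
None
```

I flipped the plate onto the jig, bright side up, pushed it square against the clamped plate about 6–7 mm off side to side (15 mm allowed), and handed the job in at about 15 s; the hand-in returned no verdict.

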